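# Load the bench shaker, close its lid and clamp it tight with the ratchet handle

### The job

Get the bench shaker ready for a run: stand every sample jar upright in a nest of its own inside the box, then lift the knee of the folding lid stay past centre and lower the lid fully shut. After that swing the clamp strap round until it lies across the edge of the lid, and work the ratchet handle back and forth (clockwise seen from above tightens) until the nut will turn no further. Leave the other things on the desk where they are.

Things in the scene. Friction and masses are not known exactly. Their poses are not given: they have to be found in the camera images.
- shaker: Bench shaker, fixed: dark plinth with a grey open box, 180 (x) x 310 (y) mm, walls 6 mm, rim 115 mm and inner floor 36 mm above the desk. Origin: centre of its underside; x points from its front (robot side) to its hinge side, y left, z up. Inside: a row of three nests between white bars 18 mm high, foam behind. Folding stay outside on the left, ratchet clamp outside on the right.
- lid (a joint): Lid hinge. 0 = open as found, 75 degrees from shut; grows as the lid closes; 1.31 = fully shut (counts from 1.27). Friction and a damper: the lid stays by itself in the first 0.3 rad, further down it sinks slowly by its own weight. It cannot close while the stay is locked.
- lid_hinge (a point): Middle of the lid's hinge line (parallel to the shaker's y), 90 mm behind the shaker's centre and 117 mm above the desk.
- lid_bar (a point): Middle of the lid's handle: round steel bar 14 mm thick, 126 mm long, along the shaker's y, on two arms 110 mm apart, its axis 44 mm off the lid's edge so that fingers pass on both sides. It moves on an arc of 228 mm radius round the hinge line: on top (338 mm high) while open, in front of the box, 122 mm high, when shut. Can be held from above all the way; turns between the fingers.
- knee (a joint): Knee of the folding stay. 0 = locked, bent a little past centre against its stop; grows as the knee is lifted; the links are in line at 0.2, beyond that it is unlocked (counts from 0.45) and folds; about 2.54 when the lid is shut. Lifted to 0.8 and let go, it stays unlocked.
- stay_knob (a point): Point on the black knob of the stay's knee: round rod 14 mm thick along the shaker's y, sticking out 70 mm left of the stay; the point is 215 mm left of the shaker's centre, clear of the lid. Take it from above, fingers closing along the shaker's x. It moves on a circle of 90 mm radius round stay_pivot: to unlock, up and toward the front; needs about 5 N, turns between the fingers.
- stay_pivot (a point): Centre of that circle: the pivot line of the stay's lower link on the box side, at the same y as stay_knob. To unlock, swing the knob from where it is about this line toward the front by 0.4 to 0.5 rad.
- strap (a joint): Swing strap of the clamp: dark steel bar 113 mm long, 134 to 144 mm above the desk, turning about the upright spindle. 0 = pointing straight back, beside the box; grows anticlockwise from above; 1.57 = square across the lid's right edge (counts from 1.35); stop at 1.65. Light friction: it stays where it is left. Starts below 0.25, clear of the lid; beyond 0.3 it would block a closing lid.
- strap_knob (a point): Middle of the upright black knob on the strap, 14 mm thick, 46 mm long (from 144 to 190 mm above the desk), 96 mm from the spindle.
- clamp_axis (a point): Point on the spindle's axis (upright) at the height of the ratchet handle's knob; 30 mm in front and 205 mm right of the shaker's centre.
- ratchet (a joint): Ratchet handle, turning about the spindle. 0 = pointing straight to the front; grows clockwise from above (its knob moves to the left, +y). Stop pins allow only -0.7 to 0.7. Swinging clockwise drives the nut; swinging back, the pawl clicks over 12 teeth (30 degrees each) and the nut stays: a full swing gains about 1.05 rad.
- ratchet_knob (a point): Middle of the upright black knob on the handle's end, 18 mm thick, 46 mm long (from 174 to 220 mm above the desk, up to 5 mm lower as the clamp tightens), 110 mm from the spindle. It spins freely on its pin. About 2 to 3 N moves it.
- nut (a joint): Toothed nut of the clamp. Grows as it is tightened (clockwise from above); starts between 0 and 0.9; at 6.0 the strap presses on the lid and the nut turns no further; tight from 5.8. Head, strap and handle sink 5 mm a turn with it.
- nest_0 (a point): Centre of the left nest on the inner floor, 36 mm above the desk. 75 (x) x 81 (y) mm between its bars; nest centres are 89 mm apart.
- nest_1 (a point): Centre of the middle nest on the inner floor, 36 mm above the desk. 75 (x) x 81 (y) mm between its bars; nest centres are 89 mm apart.
- nest_2 (a point): Centre of the right nest on the inner floor, 36 mm above the desk. 75 (x) x 81 (y) mm between its bars; nest centres are 89 mm apart.
- jar_0_center (a point): Sample jar: ivory jar with a black lid, 58 mm across (lid 56 mm, the top 15 mm), 71 mm high, stands upright on the desk; the point is half-way up on its axis, z up. May be absent. It stands in a nest when this point is 71 to 72 mm above the desk.
- jar_1_center (a point): Sample jar: ivory jar with a black lid, 58 mm across (lid 56 mm, the top 15 mm), 71 mm high, stands upright on the desk; the point is half-way up on its axis, z up. May be absent. It stands in a nest when this point is 71 to 72 mm above the desk.
- jar_2_center (a point): Sample jar: ivory jar with a black lid, 58 mm across (lid 56 mm, the top 15 mm), 71 mm high, stands upright on the desk; the point is half-way up on its axis, z up. May be absent. It stands in a nest when this point is 71 to 72 mm above the desk.
- crucible_center (a point): Bystander, not to be disturbed: white porcelain crucible, 44 mm across, 31 mm high; the point is half-way up.
- bung_center (a point): Bystander, not to be disturbed: grey rubber bung, 31 mm across, 26 mm high; the point is half-way up.
- weight_center (a point): Bystander, not to be disturbed: brass knobbed weight, 27 mm across, 34 mm high; the point is half-way up.
- conical_center (a point): Bystander, not to be disturbed: conical flask, 65 mm across the foot, 107 mm high; the point is half-way up.
- dropper_center (a point): Bystander, not to be disturbed: amber dropper bottle with a red teat, 35 mm across, 92 mm high; the point is half-way up.
Not all that is in view belongs to the job. What is shaped like the part that bears jar_1_center but blue or pink is not meant.

How it is judged:
On the way, in this order (a step that is already met when the one before it is completed fails the run):
1. every jar stands upright in a nest, let go, while the lid is still open ((horizontal distance between jar_0_center and nest_0 below 0.02 m or horizontal distance between jar_0_center and nest_1 below 0.02 m or horizontal distance between jar_0_center and nest_2 below 0.02 m) and z of each of jar_0_center, jar_1_center, jar_2_center in the frame of shaker below 0.077 m and angle between each of jar_0_center, jar_1_center, jar_2_center's own z axis and vertical below 0.1 rad and (horizontal distance between jar_1_center and nest_0 below 0.02 m or horizontal distance between jar_1_center and nest_1 below 0.02 m or horizontal distance between jar_1_center and nest_2 below 0.02 m) and (horizontal distance between jar_2_center and nest_0 below 0.02 m or horizontal distance between jar_2_center and nest_1 below 0.02 m or horizontal distance between jar_2_center and nest_2 below 0.02 m) and contact force between the fingers and jar_0 below 0.5 N and contact force between the fingers and jar_1 below 0.5 N and contact force between the fingers and jar_2 below 0.5 N and value of joint lid below 0.25 rad), for 0.3 s.
2. the stay's knee is lifted past centre (value of joint knee above 0.45 rad), for 0.2 s.
3. the lid is fully shut (value of joint lid above 1.27 rad), for 0.3 s.
4. the strap lies across the lid's edge, the lid shut (value of joint lid above 1.27 rad and value of joint strap above 1.35 rad), for 0.2 s.
5. the nut is ratcheted tight (all of step 4 and value of joint nut above 5.8 rad), for 0.2 s.
At the end, for the whole second after the job is handed in: Every jar stands upright (within 0.1 rad) on the floor of a nest, its axis within 20 mm of the nest's centre; the lid is shut (joint above 1.27), the strap lies across its edge (above 1.35) and the nut is tight (above 5.8) (all of step 5 and (horizontal distance between jar_0_center and nest_0 below 0.02 m or horizontal distance between jar_0_center and nest_1 below 0.02 m or horizontal distance between jar_0_center and nest_2 below 0.02 m) and z of each of jar_0_center, jar_1_center, jar_2_center in the frame of shaker below 0.077 m and angle between each of jar_0_center, jar_1_center, jar_2_center's own z axis and vertical below 0.1 rad and (horizontal distance between jar_1_center and nest_0 below 0.02 m or horizontal distance between jar_1_center and nest_1 below 0.02 m or horizontal distance between jar_1_center and nest_2 below 0.02 m) and (horizontal distance between jar_2_center and nest_0 below 0.02 m or horizontal distance between jar_2_center and nest_1 below 0.02 m or horizontal distance between jar_2_center and nest_2 below 0.02 m)); the robot touches nothing.
It fails at once if a bystander is pushed more than 30 mm or tipped (distance of any of crucible_center, bung_center, weight_center, conical_center, dropper_center from where it was at the start of the episode above 0.03 m or angle between any of crucible_center, bung_center, weight_center, conical_center, dropper_center's own z axis and vertical above 0.6 rad).
Of jar_0, jar_1, jar_2 only 2 to 3 are there at a start; the rules pass over those that are not, and their reading is None.
At some moment in a run one of jar_0, jar_1, jar_2 may be knocked a few centimetres aside while the robot is not near it.
It also fails if it takes over 210 s, if anything falls off the work surface, if the arm or the gripper's body presses on something with over 40 N, if the wrist force passes 120 N, or if a joint passes its speed limit or range.

### The arm

A 6-joint arm with a two-finger parallel gripper is mounted at the origin on a cart in front of the work surface, level with it; the furniture and walls round the work are solid. World frame = base frame: x ahead of the robot, y to its left, z up, the work surface at z = 0. Lengths are in m, angles in rad, forces in N, time in s.
With the tool pointing down it reaches from about 0.35 to 0.975 m from the base axis. Payload 4.9 kg.
Tool frame: the origin (TCP) lies midway between the tips of the shut fingers; the grasp point (between the pads) lies 19 mm behind it (manip.pinch_z is the distance from the TCP to the grasp point, in m); z points along the fingers, y is the direction in which the jaws open and shut (so a half turn about z gives the same grasp; the last joint's range is limited). The gripper opens to 85 mm and grips with 20 to 120 N. Pads are 22 mm wide; open, the fingers measure 114 mm over their backs; the gripper's body (76 mm by 85 mm) begins 54 mm behind the grasp point. The pads swing forward as they close: fully open they stand 13 mm farther back than shut.
Start: joints at [1.218, 0.053, 1.613, -0, 1.476, -0.119], TCP at [0.145, 0.608, 0.231] pointing down, gripper open.
Joint ranges: [-3.01, 3.01], [-1.01, 2.22], [0.06, 2.58], [-1.02, 4.17], [0.09, 2.62], [-3.14, 3.14]. Speed limits (rad/s): [2.57, 2.57, 3.14, 3.14, 3.14, 3.14].

### API

Orientations are given as a unit quaternion [w, x, y, z].
In Python, from plant import manip gives the robot as it stands.
- The arm moves only by the tool drive_tool, never from a script. Its argument "commands" is text: rows parted by semicolons, each of 5 numbers parted by spaces: the finger opening in mm, from 0 to 85.4, then the shift along the tool's x, y, z in units of 30 mm (1.0 is 30 mm), then the turn about the tool's z in degrees. A call has exactly 8 rows; each row shifts and turns the commanded pose from where the row before left it, along the tool's axes as they then stand; what a row does not reach is not made up. A row lasts 1/8 s, in which the tool goes at most 62.5 mm and 10.7 degrees, less where a joint would pass 70% of its speed; a pose out of reach is approached as far as the arm can. A call is refused whole if a number of a shift passes 1 or a number of a turn 10.7, either way. A call with a gripper value outside its range is refused whole. The fingers move at their own pace and stop on an object; the grip force is fixed at half the most. Time passes only in rows, so rows that do not move let the fingers close, or fill a call up. It gives the time, the measured TCP pose, the force and the opening at its end, in the units of the state.
- manip.state(): the state, without advancing time (a new reading comes with each control period).
- manip.grab_frame(name): name is "scene" or "top"; returns the picture (420x560x3 uint8, red, green, blue); there is no depth.
- manip.camera_params(name): a dict with "fx", "fy", "cx", "cy" (pixels), "distortion" ([k1, k2, p1, p2, k3] as OpenCV has them; the pictures are not rectified), "xyz" and "orientation" of the camera in the world. Camera axes: x right, y down, z forward; pixel columns grow to the right and rows downward; lengths in m; the calibration is good to about 2 mm. A picture is of the moment at which its call begins. camera_params takes no time and is no camera call.
- manip.job_done(): hands the job in, once; it reports no verdict.
The state is a dict: "time": time; "joint_pos": joint angles; "joint_vel": joint speeds; "joint_efforts": joint torques, N m; "tool_pos": TCP position; "tool_rot": TCP orientation; "contact_force": force on the tool from outside, world axes, zero at the start; "ft_torque": the same for the moment, N m; "gripper_width": opening from 0.0 (shut) to 1.0 (fully open).
Only numpy, scipy, OpenCV 4.12 (cv2) and the standard library are available. Lean on these libraries where they do the work, as an engineer would, in place of code of your own. Each camera call takes 0.05 s, during which the arm holds its last target. There are 200 camera calls.

## Working session

There is one attempt and no reset: what is moved stays moved. The work goes in short steps, Python scripts to look and compute and a tool call to move; the robot and the scene stay as the last step left them, time stands still between calls to the robot, and variables do not carry over. Pictures are saved under pics/ and viewed, about 12 in all and at most 16, crops included, and the job is handed in when it is done.

Besides the shell and the picture viewer there is one more tool, called after "Emit:" as a command line: name --argument value ..., lists and objects as JSON in quotes. drive_tool: Moves the arm, as the interface text tells. Its arguments: {"type":"object","properties":{"commands":{"type":"string"}},"required":["commands"]}

```bash
mkdir -p pics; ls
python3 - <<'E'
from plant import manip
import cv2
for n in("scene","top"):
    cv2.imwrite(f"pics/{n}0.png",cv2.cvtColor(manip.grab_frame(n),cv2.COLOR_RGB2BGR)); print(manip.camera_params(n))
print(manip.state())
E
```

```text
pics
{'fx': 393.3477161078014, 'fy': 393.3477161078014, 'cx': 271.37107874895673, 'cy': 204.82108103398622, 'distortion': array([-0.08139417,  0.        ,  0.        ,  0.        ,  0.        ]), 'xyz': array([-0.03351051, -0.92777434,  0.76916467]), 'orientation': array([-0.48562601,  0.82573144, -0.2417371 ,  0.15459025])}
{'fx': 433.7481319523262, 'fy': 433.7481319523262, 'cx': 280.3248468920754, 'cy': 217.5165607901806, 'distortion': array([-0.01342196,  0.        ,  0.        ,  0.        ,  0.        ]), 'xyz': array([ 0.22443632, -0.04192975,  1.68250247]), 'orientation': array([-0.07984878,  0.70999818, -0.69524602,  0.07848392])}
{'time': 0.1, 'joint_pos': array([ 1.21799862e+00,  5.32967878e-02,  1.61416207e+00, -2.36567111e-05,
        1.47600299e+00, -1.18998928e-01]), 'joint_vel': array([-1.50338919e-03, -1.38706270e-03, -3.75746951e-03,  9.91203492e-05,
        1.46639464e-03,  2.68080033e-03]), 'joint_efforts': array([-3.66280110e-04, -3.94900203e+01, -3.71363604e+01, -1.60820387e-04,
        3.88554996e-03,  4.25832255e-06]), 'tool_pos': array([0.14460458, 0.60745832, 0.23017906]), 'tool_rot': array([-2.06982449e-04,  1.16632150e-01,  9.93174742e-01, -9.11464143e-04]), 'contact_force': array([-0.64841932, -0.08271628,  0.05913223]), 'ft_torque': array([-0.0230116 , -0.0124214 ,  0.00727762]), 'gripper_width': 1.0019468995014575}
```

View pics/scene0.png

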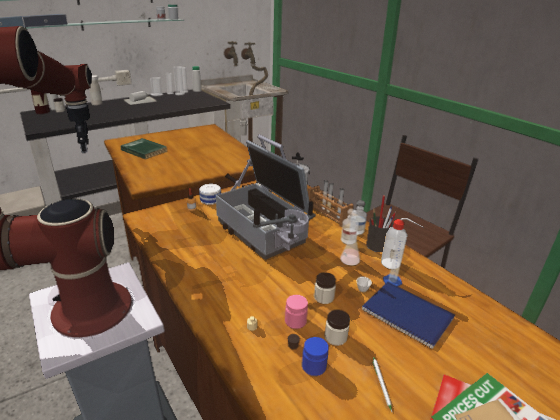

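View pics/top0.png

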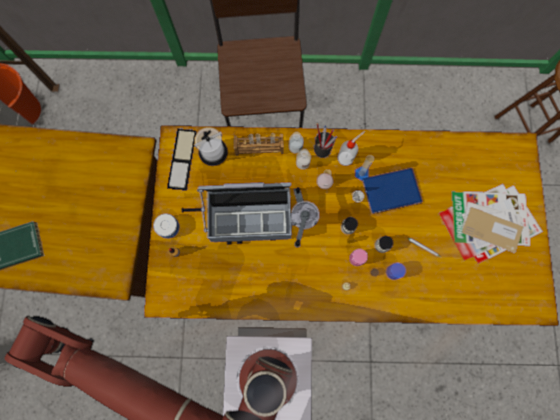

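```bash
cat > h.py <<'E'
from plant import manip
import cv2, numpy as np
from scipy.spatial.transform import Rotation as R
def cam(n):
    p=manip.camera_params(n); w,x,y,z=p["orientation"]
    K=np.array([[p["fx"],0,p["cx"]],[0,p["fy"],p["cy"]],[0,0,1]])
    return K,p["distortion"],np.array(p["xyz"]),R.from_quat([x,y,z,w]).as_matrix()
def proj(n,P):
    K,d,c,M=cam(n); P=np.atleast_2d(np.array(P,float))
    return cv2.projectPoints((P-c)@M,np.zeros(3),np.zeros(3),K,d)[0][:,0]
def plane(n,uv,z):
    K,d,c,M=cam(n); u=cv2.undistortPoints(np.array([[uv]],float),K,d)[0,0]
    r=M@np.array([u[0],u[1],1]); return c+r*(z-c[2])/r[2]
def frame(n): return cv2.cvtColor(manip.grab_frame(n),cv2.COLOR_RGB2BGR)
def crop(im,name,x0,y0,x1,y1,s):
    cv2.imwrite("pics/"+name,cv2.resize(im[y0:y1,x0:x1],None,fx=s,fy=s,interpolation=cv2.INTER_CUBIC))
E
python3 - <<'E'
from h import *
crop(cv2.imread("pics/top0.png"),"t1.png",150,170,410,305,3)
crop(cv2.imread("pics/scene0.png"),"s1.png",170,125,400,385,2.3)
for uv in [(350,226),(385,244)]: print(plane("top",uv,.071))
print(proj("top",[[0,0,0],[.5,0,0]]))
E
```

```text
[ 0.56472151 -0.29998324  0.071     ]
[ 0.49829382 -0.43073317  0.071     ]
[[267.44358243 378.73035667]
 [270.93288112 244.25869929]]
```

View pics/t1.png

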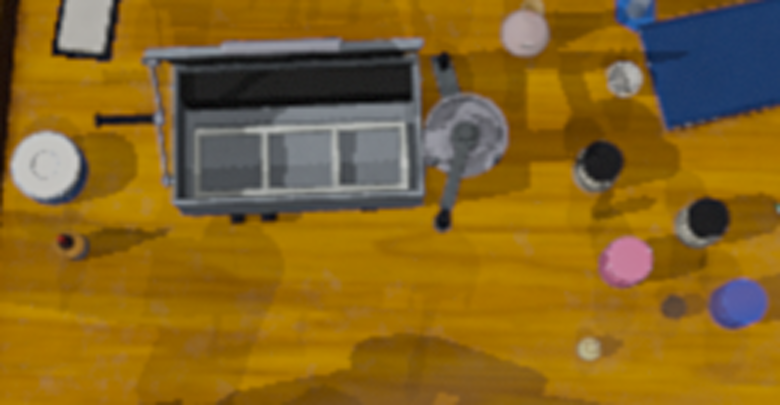

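View pics/s1.png

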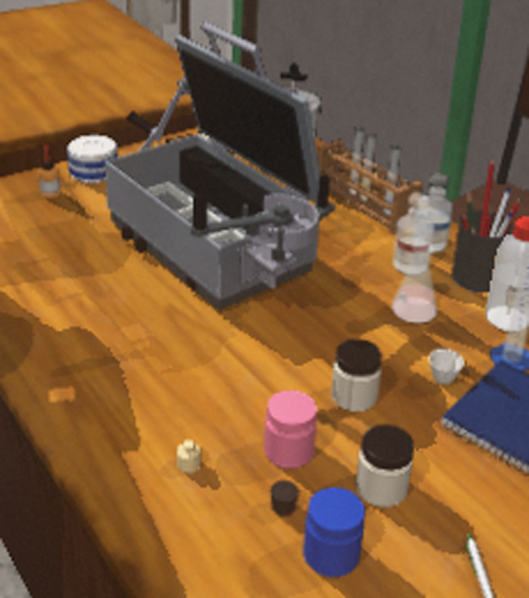

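```bash
cat > fit.py <<'E'
from h import *
from scipy.optimize import least_squares
t=lambda u,v:(150+(u+.5)/3-.5,170+(v+.5)/3-.5)
def T(p,l):
    c,s=np.cos(p[2]),np.sin(p[2]); l=np.atleast_2d(l)
    return np.c_[p[0]+c*l[:,0]-s*l[:,1],p[1]+s*l[:,0]+c*l[:,1],l[:,2]]
obs=[((-.09,.155,.115),t(174,205)),((-.09,-.155,.115),t(424,197))]
nest=[((0,-.0445,.054),t(335,156)),((0,.0445,.054),t(265,158)),((0,.1335,.054),t(196,161)),((0,-.1335,.054),t(406,154))]
def f(q):
    L=[o[0] for o in obs]+[(q[3],n[0][1],n[0][2]) for n in nest]
    return (proj("top",T(q,L))-np.array([o[1] for o in obs+nest])).ravel()
if __name__=="__main__":
    r=least_squares(f,[.55,.1,0,0]); q=r.x; print(q,r.fun.round(2))
    hb=T(q,[(.09-.228*np.cos(np.radians(75)+0)*-1*-1,0,.338)])
    print("clampaxis",T(q,[(-.03,-.205,.2)]),"nests",T(q,[(q[3],.089,.036),(q[3],0,.036),(q[3],-.089,.036)]))
    for uv in [t(602,161),t(708,217)]: print("jar",plane("top",uv,.071))
    for n,f0,(x0,y0,x1,y1),s in(("top","top0",(190,170,330,260),5),("scene","scene0",(200,130,330,270),4.4)):
        im=cv2.imread(f"pics/{f0}.png"); im=cv2.resize(im[y0:y1,x0:x1],None,fx=s,fy=s,interpolation=cv2.INTER_CUBIC)
        d=lambda P:((proj(n,T(q,P))-[x0,y0]+.5)*s-.5).round().astype(int)
        rect=lambda x,y,z,cx=0:[(cx-x,-y,z),(cx-x,y,z),(cx+x,y,z),(cx+x,-y,z)]
        for P in (rect(.09,.155,.115),rect(.084,.149,.115),rect(.0375,.1335,.054,q[3])): cv2.polylines(im,[d(P)],True,(0,255,0),1)
        for P in ((-.03,-.205,.16),(-.03,-.205,.2)): cv2.circle(im,tuple(d(P)[0].tolist()),3,(0,0,255),-1)
        cv2.imwrite(f"pics/fit_{n}.png",im)
    a,b=[cv2.imread(f"pics/fit_{n}.png") for n in("top","scene")]
    h=600;b=cv2.resize(b,None,fx=450/b.shape[0],fy=450/b.shape[0]);a=cv2.resize(a,None,fx=.54,fy=.54)
    print(a.shape,b.shape)
    cv2.imwrite("pics/fit.png",np.vstack([cv2.imread("pics/fit_top.png")]));
E
python3 fit.py
```

```text
[ 0.59754546  0.08270996  0.05513725 -0.02197396] [-0.75  0.07  0.36 -0.09  0.19  0.03  0.36  0.14  0.19 -0.09 -0.33 -0.07]
clampaxis [[ 0.57888846 -0.12363179  0.2       ]] nests [[ 0.57070016  0.17036374  0.036     ]
 [ 0.57560489  0.08149899  0.036     ]
 [ 0.58050962 -0.00736576  0.036     ]]
jar [ 0.57510356 -0.30140337  0.071     ]
jar [ 0.50597241 -0.43349435  0.071     ]
(243, 378, 3) (450, 418, 3)
```

View pics/fit_top.png

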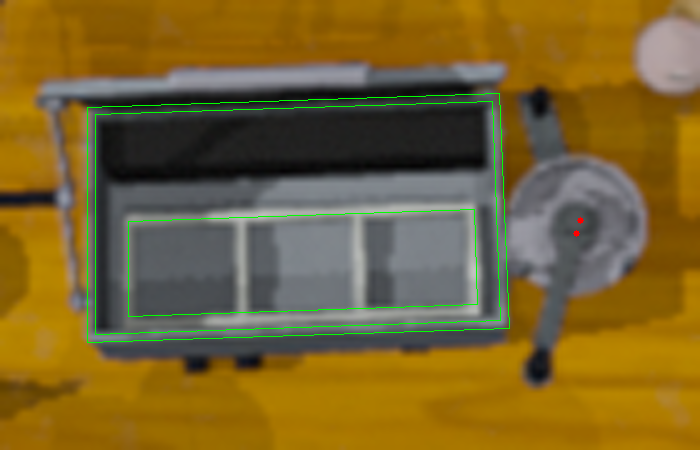

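View pics/fit_scene.png

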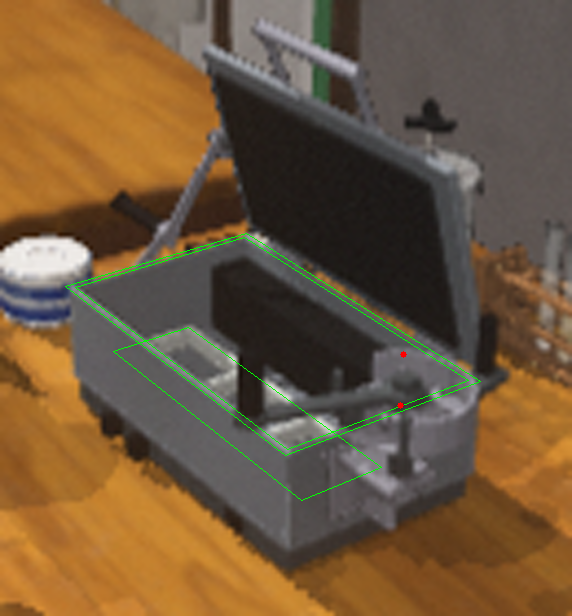

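```bash
cat > geo.py <<'E'
from fit import *
q=np.array([ 0.59754546,0.08270996,0.05513725,-0.02197396])
def inv(P):
    P=np.atleast_2d(P);c,s=np.cos(q[2]),np.sin(q[2]);d=P[:,:2]-q[:2]
    return np.c_[c*d[:,0]+s*d[:,1],-s*d[:,0]+c*d[:,1],P[:,2]]
def tri(a,b):
    K,d,c1,M=cam("top");K2,d2,c2,M2=cam("scene")
    r1=M@np.r_[cv2.undistortPoints(np.array([[a]],float),K,d)[0,0],1];r2=M2@np.r_[cv2.undistortPoints(np.array([[b]],float),K2,d2)[0,0],1]
    s=np.linalg.lstsq(np.c_[r1,-r2],c2-c1,rcond=None)[0];p1,p2=c1+s[0]*r1,c2+s[1]*r2
    return (p1+p2)/2,np.linalg.norm(p1-p2)
# tool-step: world delta -> tool units (30mm), tool y = shaker x
def step(cur,tgt):
    d=np.array(tgt)-cur; s=manip.state()["tool_rot"]; M=R.from_quat([s[1],s[2],s[3],s[0]]).as_matrix()
    return (M.T@d/.03).round(2)
E
python3 - <<'E'
from geo import *
S=lambda u,v:(200+(u+.5)/4.4-.5,130+(v+.5)/4.4-.5)
F=lambda u,v:(190+(u+.5)/5-.5,170+(v+.5)/5-.5)
for n,a,b in(("rodtip",t(97,119),S(118,199)),("knee",F(66,198),S(160,233)),("upper",F(55,100),S(217,140)),("ratknob top",F(538,357),S(248,347)),("strapknob top",F(541,97),S(488,317))):
    p,e=tri(a,b);print(n,p.round(4),e.round(4),inv(p).round(4))
for n,uv,z in(("crucible",t(624,78),.031),("bung",t(673,306),.026),("weight",t(588,348),.034),("flask",t(525,33),.06),("dropper",t(70,243),.05),("pink",t(627,258),.071),("blue",t(739,300),.071)): print(n,plane("top",uv,z).round(3))
for z in (.05,.07,.09,.11): print("pivot",z,inv(plane("top",F(77,302),z)).round(4))
for z in (.15,.18,.2,.22): print("knee",z,inv(plane("top",F(66,198),z)).round(4))
E
```

```text
rodtip [0.6    0.3279 0.1333] 0.0026 [[0.016  0.2446 0.1333]]
knee [0.6018 0.2522 0.1308] 0.0047 [[0.0136 0.169  0.1308]]
upper [0.656  0.2498 0.2055] 0.0024 [[0.0675 0.1636 0.2055]]
ratknob top [ 0.4762 -0.0946  0.2216] 0.0013 [[-0.1309 -0.1703  0.2216]]
strapknob top [ 0.6725 -0.0965  0.1894] 0.0026 [[ 0.0649 -0.1831  0.1894]]
crucible [ 0.696 -0.339  0.031]
bung [ 0.398 -0.396  0.026]
weight [ 0.343 -0.286  0.034]
flask [ 0.746 -0.205  0.06 ]
dropper [0.459 0.37  0.05 ]
pink [ 0.452 -0.331  0.071]
blue [ 0.403 -0.469  0.071]
pivot 0.05 [[-0.0463  0.1732  0.05  ]]
pivot 0.07 [[-0.0504  0.1698  0.07  ]]
pivot 0.09 [[-0.0545  0.1664  0.09  ]]
pivot 0.11 [[-0.0585  0.163   0.11  ]]
knee 0.15 [[0.0108 0.1646 0.15  ]]
knee 0.18 [[0.0032 0.1593 0.18  ]]
knee 0.2 [[-0.0019  0.1558  0.2   ]]
knee 0.22 [[-0.007   0.1523  0.22  ]]
```

Emit:
drive_tool --commands "85 0 0 -0.1 10.5;85 0 0 -0.1 10.5;85 0 0 -0.1 10.5;85 0 0 -0.1 10.5;85 0 0 -0.1 10.5;85 0 0 -0.1 10.5;85 0 0 -0.1 10.5;85 0 0 0 0"

```text
time: 1.1
tool_pos: [0.1447, 0.6079, 0.252]
tool_rot: [0.0, 0.687, 0.727, -0.0]
contact_force: [0.4, -0.5, 0.9]
gripper_width: 0.998
```

Emit:
drive_tool --commands "85 -1 .96 -0.1 0;85 -1 .96 0 0;85 -1 .96 0 0;85 -1 .96 0 0;85 -1 .96 0 0;85 -1 .96 0 0;85 -1 .96 0 0;85 -1 .96 0 0"

```text
time: 2.1
tool_pos: [0.3885, 0.3796, 0.2549]
tool_rot: [-0.0, 0.686, 0.727, -0.0]
contact_force: [-0.1, 0.6, -0.4]
gripper_width: 1.001
```

Emit:
drive_tool --commands "85 -1 0 0 0;85 -1 0 0 0;85 -1 0 0 0;85 -1 0 0 0;85 -1 0 0 0;85 -1 0 0 0;85 -1 0 0 0;85 -1 0 0 0"

```text
time: 3.1
tool_pos: [0.4006, 0.1402, 0.2549]
tool_rot: [-0.0, 0.686, 0.727, -0.0]
contact_force: [0.6, 0.6, 1.0]
gripper_width: 0.996
```

Emit:
drive_tool --commands "85 -1 0 0 0;85 -1 0 0 0;85 -1 0 0 0;85 -1 0 0 0;85 -1 0 0 0;85 -1 0 0 0;85 -1 .2 0 0;85 0 .2 0 0"

```text
time: 4.1
tool_pos: [0.4241, -0.0691, 0.2549]
tool_rot: [-0.0, 0.688, 0.726, -0.0]
contact_force: [0.2, 0.3, -0.2]
gripper_width: 0.991
```

Run:
```python
from geo import *
a=frame("top");cv2.imwrite("pics/top2.png",a);b=frame("scene");cv2.imwrite("pics/sc2.png",b)
for n,f in(("top",a),("scene",b)):
    hs=cv2.cvtColor(f,cv2.COLOR_BGR2GRAY)
    m=cv2.inRange(hs,0,40)
    k,l,st,ce=cv2.connectedComponentsWithStats(m)
    for P in ((.575,-.301,.071),(.506,-.433,.071)):
        u=proj(n,P)[0]; i=[j for j in range(1,k) if np.hypot(*(ce[j]-u))<18 and st[j][4]>15]
        print(n,P,u.round(1),[(ce[j].round(1),st[j][4]) for j in i])
print(manip.state()["tool_pos"],step(manip.state()["tool_pos"],[.575,-.301,.1]))
```

```text
top (0.575, -0.301, 0.071) [350.2 223.4] [(array([350.4, 223.3]), np.int32(121))]
top (0.506, -0.433, 0.071) [385.5 242. ] [(array([385.5, 242.3]), np.int32(132))]
scene (0.575, -0.301, 0.071) [325.2 277.7] []
scene (0.506, -0.433, 0.071) [338.2 316.2] [(array([338.4, 318.7]), np.int32(268))]
[ 0.42430004 -0.0676143   0.25494746] [-8.05  4.59  5.16]
```

Emit:
drive_tool --commands "85 -1 .57 0 0;85 -1 .57 0 0;85 -1 .57 0 0;85 -1 .57 0 0;85 -1 .57 0 0;85 -1 .57 0 0;85 -1 .57 0 0;85 -1.0 .6 0 0"

```text
time: 5.2
tool_pos: [0.5757, -0.2994, 0.2551]
tool_rot: [-0.0, 0.687, 0.727, 0.0]
contact_force: [-0.9, -0.1, 0.4]
gripper_width: 0.994
```

Emit:
drive_tool --commands "85 -.05 0 1 0;85 0 0 1 0;85 0 0 1 0;85 0 0 1 0;85 0 0 1 0;85 0 0 0 0;85 0 0 0 0;85 0 0 0 0"

```text
time: 6.2
tool_pos: [0.576, -0.3019, 0.1076]
tool_rot: [0.002, 0.687, 0.726, 0.0]
contact_force: [-0.2, 0.2, -0.4]
gripper_width: 0.997
```

Run:
```python
from geo import *
s=manip.state();print(s["tool_pos"],step(s["tool_pos"],[.5755,-.302,.02]),s["contact_force"])
a=frame("scene");crop(a,"s3.png",260,200,400,370,3.4)
```

```text
[ 0.5759972  -0.30194065  0.10760777] [ 0.   -0.02  2.92] [-0.21966692  0.22253165 -0.44685764]
```

View pics/s3.png

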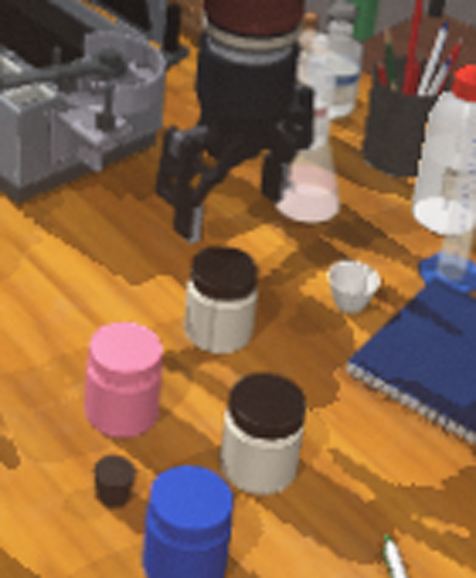

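Emit:
drive_tool --commands "85 0 0 .7 0;85 0 0 .7 0;85 0 0 .7 0;85 0 0 .7 0;85 0 0 .1 0;45 0 0 0 0;45 0 0 0 0;45 0 0 0 0"

```text
time: 7.25
tool_pos: [0.5756, -0.3022, 0.0197]
tool_rot: [0.001, 0.688, 0.726, 0.0]
contact_force: [-0.4, -0.5, 3.2]
gripper_width: 0.663
```

Emit:
drive_tool --commands "45 0 0 0 0;45 0 0 0 0;45 0 0 -.5 0;45 0 0 -1 0;45 0 0 -1 0;45 0 0 -1 0;45 0 0 -1 0;45 0 0 -1 0"

```text
time: 8.25
tool_pos: [0.5742, -0.3011, 0.1841]
tool_rot: [-0.001, 0.688, 0.726, -0.0]
contact_force: [0.7, 0.4, -1.4]
gripper_width: 0.668
```

Emit:
drive_tool --commands "45 0 0 -1 0;45 0 0 -1 0;45 0 0 -1 0;45 0 0 -.2 0;45 .9 .08 0 0;45 .9 .08 0 0;45 .9 .08 0 0;45 .9 .08 0 0"

```text
time: 9.25
tool_pos: [0.5775, -0.1906, 0.2768]
tool_rot: [-0.002, 0.687, 0.726, -0.0]
contact_force: [-0.3, -0.2, -1.0]
gripper_width: 0.664
```

Emit:
drive_tool --commands "45 .9 .05 0 0;45 .9 .05 0 0;45 .9 .05 0 0;45 .9 .05 0 0;45 .9 .05 0 0;45 .9 .05 0 0;45 .65 0 0 0;45 0 0 0 0"

```text
time: 10.25
tool_pos: [0.5769, -0.0099, 0.2782]
tool_rot: [-0.001, 0.687, 0.727, -0.001]
contact_force: [-0.8, -0.7, 0.0]
gripper_width: 0.665
```

Run:
```python
from geo import *
s=manip.state();print(s["tool_pos"],step(s["tool_pos"],[.5765,-.0115,.056]),s["contact_force"])
a=frame("scene");crop(a,"s4.png",190,90,350,260,3.4)
```

```text
[ 0.5769191  -0.00993291  0.27819022] [-0.05 -0.    7.41] [-0.82295146 -0.66821939  0.02748576]
```

View pics/s4.png

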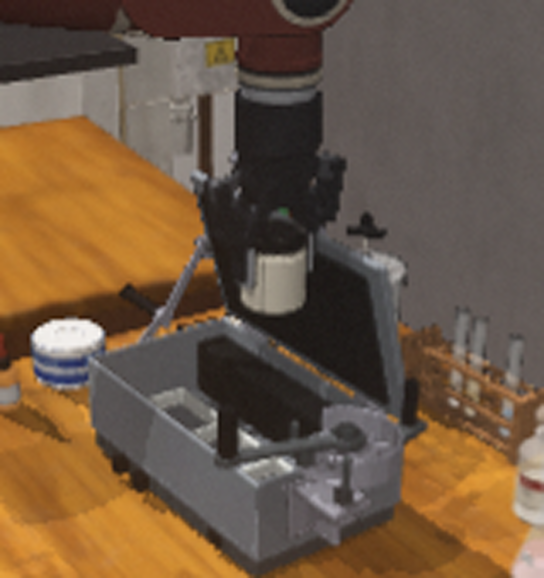

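Emit:
drive_tool --commands "45 -.05 0 1 0;45 0 0 1 0;45 0 0 1 0;45 0 0 1 0;45 0 0 1 0;45 0 0 .9 0;45 0 0 0 0;45 0 0 0 0"

```text
time: 11.3
tool_pos: [0.5785, -0.0137, 0.1034]
tool_rot: [0.001, 0.688, 0.726, 0.0]
contact_force: [0.4, 0.3, -0.4]
gripper_width: 0.661
```

Emit:
drive_tool --commands "45 0 0 .3 0;45 0 0 .3 0;45 0 0 .3 0;45 0 0 .3 0;45 0 0 .2 0;45 0 0 .1 0;45 0 0 0 0;45 0 0 0 0"

```text
time: 12.3
tool_pos: [0.5832, -0.0133, 0.0606]
tool_rot: [0.005, 0.688, 0.726, 0.004]
contact_force: [12.9, 0.8, 0.7]
gripper_width: 0.662
```

Emit:
drive_tool --commands "45 0 .1 0 0;45 0 .1 0 0;45 0 .05 0 0;45 0 0 .05 0;45 0 0 .05 0;45 0 0 .05 0;45 0 0 0 0;45 0 0 0 0"

```text
time: 13.3
tool_pos: [0.5845, -0.0124, 0.0557]
tool_rot: [-0.001, 0.688, 0.726, -0.001]
contact_force: [-11.3, 1.7, 19.3]
gripper_width: 0.666
```

Emit:
drive_tool --commands "45 0 0 -.07 0;60 0 0 0 0;64 0 0 0 0;68 0 0 0 0;72 0 0 0 0;72 0 0 0 0;72 0 0 -.5 0;72 0 0 -.5 0"

```text
time: 14.3
tool_pos: [0.5848, -0.0126, 0.0848]
tool_rot: [-0.001, 0.688, 0.726, -0.0]
contact_force: [0.4, 0.3, 0.6]
gripper_width: 0.841
```

Emit:
drive_tool --commands "72 0 0 -1 0;72 0 0 -1 0;72 0 0 -1 0;72 0 0 -1 0;72 0 0 -1 0;72 0 0 -1 0;72 -1 0 0 0;72 -1 0 0 0"

```text
time: 15.3
tool_pos: [0.5885, -0.073, 0.2661]
tool_rot: [0.001, 0.687, 0.726, 0.0]
contact_force: [-0.9, -0.7, 0.6]
gripper_width: 0.846
```

Emit:
drive_tool --commands "85 -1 0 0 0;85 -1 0 0 0;85 -1 0 0 0;85 -1 0 0 0;85 -1 0 0 0;85 -1 -.3 0 0;85 -1 -.3 0 0;85 -1 -.3 0 0"

```text
time: 16.3
tool_pos: [0.574, -0.3145, 0.2652]
tool_rot: [-0.0, 0.688, 0.726, -0.0]
contact_force: [0.8, -0.6, 0.3]
gripper_width: 0.996
```

Run:
```python
from geo import *
s=manip.state();print(s["tool_pos"],step(s["tool_pos"],[.506,-.433,.1]),s["contact_force"])
a=frame("top");cv2.imwrite("pics/top5.png",a);crop(a,"t5.png",200,170,400,260,4)
m=cv2.inRange(cv2.cvtColor(a,cv2.COLOR_BGR2GRAY),0,40);k,l,st,ce=cv2.connectedComponentsWithStats(m)
for j in range(1,k):
    if 250<ce[j][0]<410 and 180<ce[j][1]<270 and st[j][4]>30: print(ce[j],st[j],plane("top",ce[j],.071),inv(plane("top",ce[j],.107)))
```

```text
[ 0.57396276 -0.31450426  0.26515972] [-3.82 -2.47  5.51] [ 0.83904625 -0.60140863  0.25931226]
[370.08421053 199.01052632] [362 189  20  18  95] [ 0.6725331 -0.3789533  0.071    ] [[ 0.03985165 -0.45702508  0.107     ]]
[367.93269231 208.98076923] [360 199  21  18 104] [ 0.63276754 -0.3697031   0.071     ] [[ 0.00153189 -0.44585277  0.107     ]]
[274.53278689 217.39344262] [268 212  14  12 122] [ 0.59219325 -0.01281943  0.071     ] [[-0.01884746 -0.09528583  0.107     ]]
[385.61864407 242.19491525] [380 237  12  12 118] [ 0.50522469 -0.43328891  0.071     ] [[-0.12639812 -0.50105186  0.107     ]]
```

View pics/t5.png

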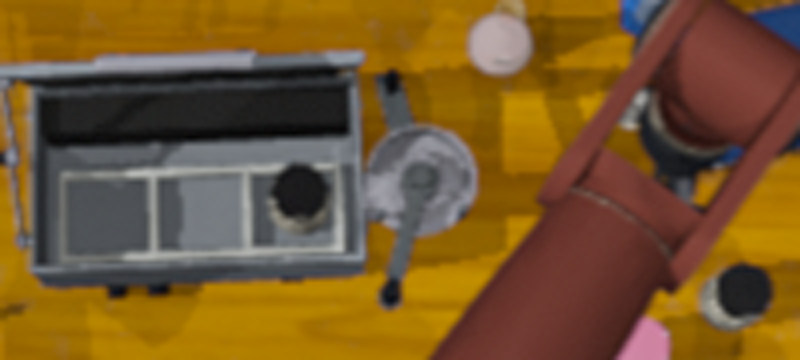

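Emit:
drive_tool --commands "85 -.95 -.62 0 0;85 -.95 -.62 0 0;85 -.95 -.62 0 0;85 -.97 -.62 0 0;85 0 0 1 0;85 0 0 1 0;85 0 0 1 0;85 0 0 1 0"

```text
time: 17.35
tool_pos: [0.5062, -0.4319, 0.1443]
tool_rot: [-0.0, 0.688, 0.726, 0.0]
contact_force: [0.2, -0.7, -0.1]
gripper_width: 0.994
```

Emit:
drive_tool --commands "85 0 0 1 0;85 0 0 0 0;85 0 0 0 0;85 0 0 0 0;85 0 0 0 0;85 0 0 0 0;85 0 0 0 0;85 0 0 0 0"

```text
time: 18.35
tool_pos: [0.5064, -0.432, 0.1149]
tool_rot: [-0.0, 0.688, 0.726, 0.0]
contact_force: [-0.1, -0.4, -0.1]
gripper_width: 0.998
```

Run:
```python
from geo import *
s=manip.state();print(s["tool_pos"],step(s["tool_pos"],[.5054,-.4333,.02]),s["contact_force"])
a=frame("scene");crop(a,"s6.png",260,200,400,370,3)
g=T(q,[(-.019,.091,.056)])[0];print(g,(np.array(step([.5054,-.4333,.02],g))))
```

```text
[ 0.50641261 -0.43202502  0.11485957] [-0.04 -0.04  3.16] [-0.12402897 -0.40171469 -0.08688054]
[0.57355939 0.17252459 0.056     ] [20.04  3.36 -1.2 ]
```

View pics/s6.png

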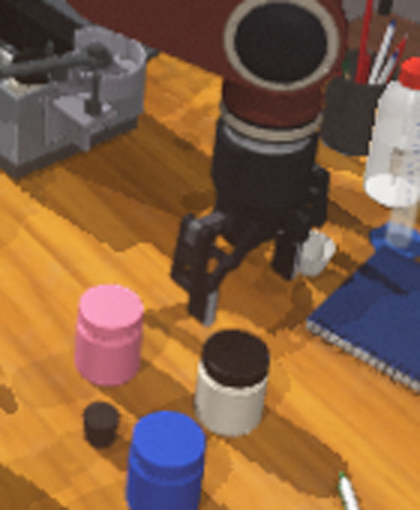

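Emit:
drive_tool --commands "85 -.04 -.04 .8 0;85 0 0 .8 0;85 0 0 .8 0;85 0 0 .76 0;85 0 0 0 0;45 0 0 0 0;45 0 0 0 0;45 0 0 0 0"

```text
time: 19.4
tool_pos: [0.5063, -0.4344, 0.0221]
tool_rot: [0.002, 0.688, 0.726, -0.0]
contact_force: [0.2, -0.1, 3.8]
gripper_width: 0.662
```

Emit:
drive_tool --commands "45 0 0 0 0;45 0 0 0 0;45 0 0 -.6 0;45 0 0 -1 0;45 0 0 -1 0;45 0 0 -1 0;45 0 0 -1 0;45 0 0 -1 0"

```text
time: 20.4
tool_pos: [0.5049, -0.4329, 0.1894]
tool_rot: [-0.0, 0.688, 0.726, 0.0]
contact_force: [0.0, -0.1, -0.8]
gripper_width: 0.665
```

Emit:
drive_tool --commands "45 0 0 -1 0;45 0 0 -1 0;45 0 0 -1 0;45 1 0 0 0;45 1 0 0 0;45 1 0 0 0;45 1 0 0 0;45 1 0 0 0"

```text
time: 21.4
tool_pos: [0.4966, -0.2822, 0.2783]
tool_rot: [-0.0, 0.688, 0.726, 0.0]
contact_force: [0.3, 0.2, -1.5]
gripper_width: 0.665
```

Emit:
drive_tool --commands "45 1 0 0 0;45 1 0 0 0;45 1 0 0 0;45 1 0 0 0;45 1 0 0 0;45 1 0 0 0;45 1 0 0 0;45 1 0 0 0"

```text
time: 22.4
tool_pos: [0.4835, -0.0428, 0.2783]
tool_rot: [-0.0, 0.688, 0.726, -0.0]
contact_force: [0.7, -0.4, -0.1]
gripper_width: 0.663
```

Emit:
drive_tool --commands "45 1 0 0 0;45 1 0 0 0;45 1 0.3 0 0;45 1 .7 0 0;45 1 .7 0 0;45 1 .7 0 0;45 1 .9 0 0;45 0 0 0 0"

```text
time: 23.4
tool_pos: [0.5718, 0.1727, 0.2776]
tool_rot: [-0.001, 0.687, 0.727, -0.001]
contact_force: [-0.4, -0.1, -1.2]
gripper_width: 0.663
```

Run:
```python
from geo import *
s=manip.state();g=T(q,[(-.019,.091,.056)])[0];print(g,s["tool_pos"],step(s["tool_pos"],g),s["contact_force"],s["gripper_width"])
```

```text
[0.57355939 0.17252459 0.056     ] [0.57176818 0.17267453 0.2776137 ] [-0.01  0.07  7.39] [-0.35959513 -0.09313435 -1.23118321] 0.6630509801312131
```

Emit:
drive_tool --commands "45 0 .1 1 0;45 0 0 1 0;45 0 0 1 0;45 0 0 1 0;45 0 0 1 0;45 0 0 .9 0;45 0 0 0 0;45 0 0 0 0"

```text
time: 24.4
tool_pos: [0.5751, 0.171, 0.1026]
tool_rot: [0.001, 0.688, 0.726, 0.001]
contact_force: [-0.3, 0.1, -1.3]
gripper_width: 0.663
```

Emit:
drive_tool --commands "45 0 0 .3 0;45 0 0 .3 0;45 0 0 .3 0;45 0 0 .2 0;45 0 0 .15 0;45 0 0 .1 0;45 0 0 0 0;45 0 0 0 0"

```text
time: 25.4
tool_pos: [0.5749, 0.1713, 0.0609]
tool_rot: [0.0, 0.688, 0.726, 0.0]
contact_force: [0.2, 0.2, 0.0]
gripper_width: 0.664
```

Emit:
drive_tool --commands "45 0 0 .1 0;45 0 0 0 0;60 0 0 0 0;64 0 0 0 0;68 0 0 0 0;72 0 0 0 0;72 0 0 -.4 0;72 0 0 -.5 0"

```text
time: 26.4
tool_pos: [0.574, 0.1712, 0.0849]
tool_rot: [-0.001, 0.688, 0.726, -0.001]
contact_force: [0.3, 0.5, -0.6]
gripper_width: 0.844
```

Emit:
drive_tool --commands "72 0 0 -1 0;72 0 0 -1 0;72 0 0 -1 0;72 0 0 -1 0;72 0 0 -1 0;72 0 0 -1 0;72 0 0 0 0;72 0 0 0 0"

```text
time: 27.4
tool_pos: [0.5742, 0.1713, 0.2641]
tool_rot: [-0.0, 0.688, 0.726, -0.0]
contact_force: [0.4, 0.6, -0.2]
gripper_width: 0.84
```

Emit:
drive_tool --commands "60 1 0 0 0;60 1 0 0 0;60 1 0 0 0;60 1 0 0 0;60 .15 0 0 0;60 0 0 0 0;60 0 0 0 0;60 0 0 0 0"

```text
time: 28.4
tool_pos: [0.5681, 0.2948, 0.2646]
tool_rot: [0.0, 0.688, 0.726, -0.0]
contact_force: [-1.5, 0.1, -0.1]
gripper_width: 0.702
```

Run:
```python
from geo import *
a=frame("top");cv2.imwrite("pics/top7.png",a);b=frame("scene");cv2.imwrite("pics/sc7.png",b)
s=manip.state();print(s["tool_pos"],inv(s["tool_pos"]))
for z in (.132,):
  g=T(q,[(.0145,.215,z)])[0];print(g,step(s["tool_pos"],g))
def up(im,x0,y0,x1,y1,sz): return cv2.resize(im[y0:y1,x0:x1],sz,interpolation=cv2.INTER_CUBIC)
cv2.imwrite("pics/c7.png",np.hstack([up(a,180,170,310,270,(400,308)),up(b,190,130,320,230,(400,308))]))
```

```text
[0.5681002  0.2950188  0.26474507] [[-0.01770032  0.21360891  0.26474507]]
[0.60017492 0.29818232 0.132     ] [0.05 1.07 4.43]
```

View pics/c7.png

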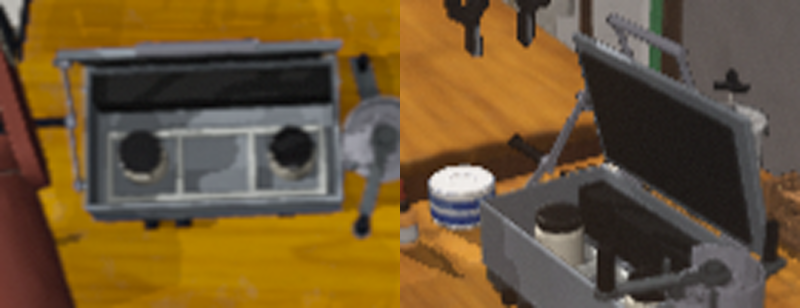

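Emit:
drive_tool --commands "60 .05 .54 0 0;60 0 .53 0 0;60 0 0 .9 0;60 0 0 .9 0;60 0 0 .9 0;60 0 0 .9 0;60 0 0 .8 0;60 0 0 .6 0"

```text
time: 29.5
tool_pos: [0.5999, 0.2985, 0.1132]
tool_rot: [-0.0, 0.688, 0.726, -0.001]
contact_force: [-0.5, -0.5, 0.3]
gripper_width: 0.698
```

Emit:
drive_tool --commands "60 0 0 .06 0;30 0 0 0 0;14 0 0 0 0;10 0 0 0 0;10 0 0 0 0;10 0 0 0 0;10 0 0 0 0;10 0 0 0 0"

```text
time: 30.5
tool_pos: [0.602, 0.2993, 0.115]
tool_rot: [0.002, 0.688, 0.726, 0.002]
contact_force: [5.5, 0.1, 3.1]
gripper_width: 0.138
```

Run:
```python
from geo import *
s=manip.state();p=inv(s["tool_pos"])[0];print(p,s["contact_force"],s["gripper_width"]*85)
k=np.array([p[0],p[2]+.019])
piv=np.array([-.051,.071]);r=k-piv;print(np.hypot(*r),np.arctan2(r[1],r[0]))
# steps: circle radius .09 of tangent dir
a0=np.arctan2(r[1],r[0])
for i in range(8):
    a=a0+.06*i;b=a0+.06*(i+1);print(np.round(.09*(np.cos(b)-np.cos(a))/.03,3),np.round(-.09*(np.sin(b)-np.sin(a))/.03,3))
```

```text
[0.0164133  0.21597842 0.11504088] [5.50090568 0.09648301 3.10034738] 11.743185620074666
0.09229683518891467 0.7518937623171599
-0.127 -0.128
-0.134 -0.12
-0.141 -0.112
-0.148 -0.103
-0.154 -0.094
-0.159 -0.085
-0.164 -0.075
-0.168 -0.065
```

Emit:
drive_tool --commands "10 0 -.13 -.13 0;10 0 -.13 -.12 0;10 0 -.14 -.11 0;10 0 -.15 -.10 0;10 0 -.15 -.09 0;10 0 -.16 -.09 0;10 0 -.16 -.08 0;10 0 -.05 -.02 0"

```text
time: 31.5
tool_pos: [0.5717, 0.2974, 0.138]
tool_rot: [0.003, 0.688, 0.726, 0.004]
contact_force: [9.7, -0.2, 1.2]
gripper_width: 0.139
```

Emit:
drive_tool --commands "10 0 -.08 -.03 0;10 0 -.08 -.03 0;10 0 0 0 0;20 0 0 0 0;40 0 0 0 0;60 0 0 0 0;60 0 0 0 0;60 0 0 0 0"

```text
time: 32.5
tool_pos: [0.5628, 0.2969, 0.1365]
tool_rot: [-0.0, 0.688, 0.726, -0.0]
contact_force: [0.1, 0.4, 0.5]
gripper_width: 0.701
```

Emit:
drive_tool --commands "60 0 0 -.8 0;60 0 0 -.8 0;60 0 0 -1 0;60 0 0 -1 0;60 0 0 -1 0;60 0 0 -1 0;60 0 0 -1 0;60 0 0 -1 0"

```text
time: 33.5
tool_pos: [0.5629, 0.2968, 0.3657]
tool_rot: [-0.0, 0.688, 0.726, -0.0]
contact_force: [0.3, 0.3, 0.6]
gripper_width: 0.702
```

Run:
```python
from geo import *
a=frame("top");b=frame("scene")
s=manip.state();print(s["tool_pos"],inv(s["tool_pos"]))
def up(im,x0,y0,x1,y1,sz): return cv2.resize(im[y0:y1,x0:x1],sz,interpolation=cv2.INTER_CUBIC)
cv2.imwrite("pics/c8.png",np.hstack([up(a,180,170,310,270,(400,308)),up(b,190,110,320,210,(400,308))]))
g=T(q,[(.036,0,.319)])[0];print(g,step(s["tool_pos"],g))
```

```text
[0.56420083 0.29737343 0.36975273] [[-0.021464    0.21617485  0.36975273]]
[0.63349075 0.0846939  0.319     ] [-7.21  1.91  1.69]
```

View pics/c8.png

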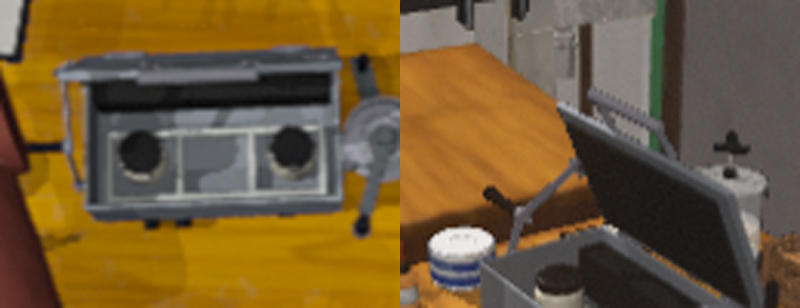

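```bash
cat >> geo.py <<'E'
def bar(j): # lid joint -> bar in shaker frame
    a=np.radians(75)+np.arcsin(.005/.228)-j
    return np.array([.09-.228*np.cos(a),0,.117+.228*np.sin(a)])
E
python3 - <<'E'
from geo import *
a=(244.7,193.7);b=(263.1,145.7)
p,e=tri(a,b);print(inv(p),e)
for j in np.arange(0,.6,.05): 
    P=T(q,[bar(j)]); print(round(j,2),bar(j).round(3),(proj("top",P)[0]-a).round(1),(proj("scene",P)[0]-b).round(1))
E
```

```text
[[ 0.01189747 -0.002147    0.32949047]] 0.0007856153776043071
0.0 [0.036 0.    0.338] [-1.1 -7.8] [ 5.8 -4.3]
0.05 [0.025 0.    0.335] [-0.9 -4.2] [ 3.  -2.7]
0.1 [0.014 0.    0.332] [-0.8 -0.7] [ 0.3 -1.1]
0.15 [0.003 0.    0.328] [-0.6  2.8] [-2.4  0.8]
0.2 [-0.007  0.     0.323] [-0.5  6.3] [-5.1  2.8]
0.25 [-0.017  0.     0.318] [-0.3  9.7] [-7.8  4.9]
0.3 [-0.027  0.     0.313] [-0.1 13.1] [-10.3   7.2]
0.35 [-0.037  0.     0.306] [ 0.1 16.4] [-12.9   9.6]
0.4 [-0.046  0.     0.3  ] [ 0.3 19.7] [-15.3  12.1]
0.45 [-0.055  0.     0.293] [ 0.5 22.8] [-17.6  14.8]
0.5 [-0.064  0.     0.285] [ 0.7 25.9] [-19.9  17.6]
0.55 [-0.072  0.     0.277] [ 0.9 28.8] [-22.1  20.4]
```

Emit:
drive_tool --commands "45 -.9 .14 -.5 0;45 -.9 .14 0 0;45 -.9 .14 0 0;45 -.9 .14 0 0;45 -.9 .13 0 0;45 -.9 .13 0 0;45 -.9 .13 0 0;45 -.9 .13 0 0"

```text
time: 34.6
tool_pos: [0.6068, 0.0821, 0.3779]
tool_rot: [-0.001, 0.688, 0.726, -0.001]
contact_force: [0.7, 0.1, 0.9]
gripper_width: 0.526
```

Emit:
drive_tool --commands "45 0 0 .8 0;45 0 0 .8 0;45 0 0 .8 0;45 0 0 .03 0;45 0 0 0 0;10 0 0 0 0;10 0 0 0 0;10 0 0 0 0"

```text
time: 35.6
tool_pos: [0.6075, 0.083, 0.3083]
tool_rot: [0.001, 0.688, 0.726, 0.001]
contact_force: [-0.7, 0.3, 3.2]
gripper_width: 0.143
```

Emit:
drive_tool --commands "10 0 0 0 0;10 0 0 0 0;10 0 0 0 0;10 0 0 0 0;10 0 0 0 0;10 0 0 0 0;10 0 0 0 0;10 0 0 0 0"

```text
time: 36.6
tool_pos: [0.6074, 0.083, 0.3083]
tool_rot: [0.001, 0.688, 0.726, 0.001]
contact_force: [-1.0, 0.3, 5.9]
gripper_width: 0.139
```

Run:
```python
from geo import *
s=manip.state();p=inv(s["tool_pos"])[0];print(p,s["contact_force"],s["gripper_width"]*85)
k=p+[0,0,.019];print(np.hypot(k[0]-.09,k[2]-.117))
j=np.radians(75)+.022-np.arctan2(k[2]-.117,.09-k[0]);print("lid",j)
n=24
for i in range(n):
    A=bar(j+(1.31-j)*i/n);B=bar(j+(1.31-j)*(i+1)/n);d=(B-A)/.03;print("%.2f %.2f"%(d[0],-d[2]),end="; ")
```

```text
[ 9.88372068e-03 -2.82598786e-04  3.08265425e-01] [-0.95822683  0.31492218  5.90809614] 11.854559781349804
0.22501148209093283
lid 0.124242550443878
-0.35 0.14; -0.34 0.16; -0.33 0.18; -0.32 0.19; -0.31 0.21; -0.30 0.22; -0.29 0.24; -0.28 0.25; -0.27 0.27; -0.25 0.28; -0.24 0.29; -0.22 0.30; -0.21 0.31; -0.19 0.32; -0.18 0.33; -0.16 0.34; -0.14 0.35; -0.13 0.35; -0.11 0.36; -0.09 0.36; -0.07 0.37; -0.05 0.37; -0.04 0.37; -0.02 0.38;
```

Emit:
drive_tool --commands "10 0 -.35 .14 0;10 0 -.34 .16 0;10 0 -.33 .18 0;10 0 -.32 .19 0;10 0 -.31 .21 0;10 0 -.30 .22 0;10 0 -.29 .24 0;10 0 -.28 .25 0"

```text
time: 37.6
tool_pos: [0.531, 0.0784, 0.2587]
tool_rot: [0.0, 0.688, 0.726, -0.0]
contact_force: [1.0, -2.8, 2.9]
gripper_width: 0.142
```

Emit:
drive_tool --commands "10 0 -.27 .27 0;10 0 -.25 .28 0;10 0 -.24 .29 0;10 0 -.22 .30 0;10 0 -.21 .31 0;10 0 -.19 .32 0;10 0 -.18 .33 0;10 0 -.16 .34 0"

```text
time: 38.6
tool_pos: [0.48, 0.0755, 0.185]
tool_rot: [0.001, 0.688, 0.726, -0.0]
contact_force: [6.0, -5.5, 0.2]
gripper_width: 0.14
```

Run:
```python
from geo import *
s=manip.state();p=inv(s["tool_pos"])[0];print(p,s["contact_force"],s["gripper_width"]*85)
k=p+[0,0,.019];print(np.hypot(k[0]-.09,k[2]-.117))
print("lid",np.radians(75)+.022-np.arctan2(k[2]-.117,.09-k[0]))
```

```text
[-0.11773091 -0.00076379  0.1850153 ] [ 6.02310585 -5.49201912  0.23571509] 11.904274354423391
0.22521943416505355
lid 0.9343174105298547
```

Emit:
drive_tool --commands "10 0 -.13 .35 0;10 0 -.12 .35 0;10 0 -.10 .36 0;10 0 -.08 .36 0;10 0 -.06 .37 0;10 0 -.04 .37 0;10 0 -.03 .37 0;10 0 -.01 .35 0"

```text
time: 39.6
tool_pos: [0.4627, 0.0747, 0.1011]
tool_rot: [-0.0, 0.688, 0.726, -0.001]
contact_force: [-20.8, -6.9, 55.1]
gripper_width: 0.14
```

Run:
```python
from geo import *
s=manip.state();p=inv(s["tool_pos"])[0];print(p,s["contact_force"],s["gripper_width"]*85)
k=p+[0,0,.019];print(np.hypot(k[0]-.09,k[2]-.117))
print("lid",np.radians(75)+.022-np.arctan2(k[2]-.117,.09-k[0]))
```

```text
[-0.13504376 -0.00053255  0.10113941] [-20.78261469  -6.86088204  55.1167709 ] 11.93011218345532
0.2250656534781925
lid 1.317047637013226
```

Emit:
drive_tool --commands "10 0 0 -.1 0;25 0 0 0 0;45 0 0 0 0;45 0 0 0 0;45 0 0 -.7 0;45 0 0 -1 0;45 0 0 -1 0;45 0 0 -1 0"

```text
time: 40.6
tool_pos: [0.4626, 0.0754, 0.2142]
tool_rot: [-0.001, 0.688, 0.726, -0.0]
contact_force: [-0.6, -0.1, -0.4]
gripper_width: 0.525
```

Emit:
drive_tool --commands "45 0 0 -1 0;45 -.86 .93 -.4 0;45 -.86 .93 0 0;45 -.86 .93 0 0;45 -.86 .93 0 0;45 -.86 .93 0 0;45 -.86 .93 0 0;45 -.86 .93 0 0"

```text
time: 41.6
tool_pos: [0.6685, -0.0951, 0.255]
tool_rot: [-0.001, 0.688, 0.726, -0.0]
contact_force: [0.2, 0.6, -0.5]
gripper_width: 0.523
```

Run:
```python
from geo import *
a=frame("top");b=frame("scene");cv2.imwrite("pics/sc9.png",b)
s=manip.state();print(s["tool_pos"],inv(s["tool_pos"]),s["contact_force"])
def up(im,x0,y0,x1,y1,sz): return cv2.resize(im[y0:y1,x0:x1],sz,interpolation=cv2.INTER_CUBIC)
cv2.imwrite("pics/c9.png",np.hstack([up(a,200,170,330,270,(390,300)),up(b,200,130,330,270,(400,431))[:300]]) if 0 else up(b,200,130,330,270,(557,600)))
A=T(q,[(-.03+.096*np.cos(.228),-.205+.096*np.sin(.228),.152)])[0];print(A,step(s["tool_pos"],A))
w=np.linspace(.228,1.6,25);p=.096*np.c_[np.cos(w),np.sin(w)]/.03
print("; ".join("%.2f %.2f"%(d[1],d[0]) for d in np.diff(p,axis=0)))
```

```text
[ 0.66911967 -0.09659155  0.25407745] [[ 0.06158426 -0.18297344  0.25407745]] [-0.60853941  0.91501316 -0.24082617]
[ 0.6710661  -0.09681233  0.152     ] [-0.01  0.07  3.4 ]
0.18 -0.05; 0.17 -0.06; 0.17 -0.07; 0.17 -0.08; 0.16 -0.09; 0.16 -0.09; 0.15 -0.10; 0.14 -0.11; 0.14 -0.12; 0.13 -0.13; 0.12 -0.13; 0.12 -0.14; 0.11 -0.15; 0.10 -0.15; 0.09 -0.16; 0.08 -0.16; 0.07 -0.17; 0.06 -0.17; 0.05 -0.18; 0.04 -0.18; 0.03 -0.18; 0.02 -0.18; 0.01 -0.18; -0.00 -0.18
```

View pics/c9.png

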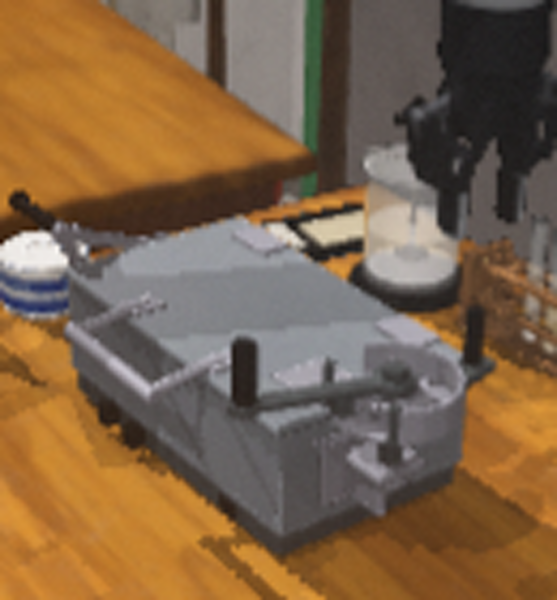

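Emit:
drive_tool --commands "45 0 .07 .8 0;45 0 0 .8 0;45 0 0 .8 0;45 0 0 .5 0;45 0 0 .3 0;45 0 0 .2 0;45 0 0 0 0;30 0 0 0 0"

```text
time: 42.7
tool_pos: [0.6704, -0.0946, 0.1545]
tool_rot: [0.001, 0.688, 0.726, 0.0]
contact_force: [0.3, 0.4, -0.1]
gripper_width: 0.354
```

Emit:
drive_tool --commands "20 0 0 0 0;10 0 0 0 0;10 0 0 0 0;10 0 0 0 0;10 0 0 0 0;10 0 0 0 0;10 0 0 0 0;10 0 0 0 0"

```text
time: 43.7
tool_pos: [0.6746, -0.0935, 0.1557]
tool_rot: [0.004, 0.687, 0.726, 0.005]
contact_force: [15.9, 3.3, -3.6]
gripper_width: 0.153
```

Emit:
drive_tool --commands "10 .18 -.05 0 0;10 .17 -.06 0 0;10 .17 -.07 0 0;10 .17 -.08 0 0;10 .16 -.09 0 0;10 .16 -.09 0 0;10 .15 -.10 0 0;10 .14 -.11 0 0"

```text
time: 44.7
tool_pos: [0.6536, -0.0538, 0.1557]
tool_rot: [0.004, 0.687, 0.727, 0.007]
contact_force: [19.2, 7.1, -5.5]
gripper_width: 0.146
```

Run:
```python
from geo import *
s=manip.state();p=inv(s["tool_pos"])[0];print(p,s["contact_force"],s["gripper_width"]*85)
r=p[:2]-[-.03,-.205];print(np.hypot(*r),np.arctan2(r[1],r[0]))
```

```text
[ 0.04843787 -0.13942605  0.15574296] [19.21814919  7.12504789 -5.49709244] 12.441168876375187
0.10223718198735277 0.6963091762138878
```

Emit:
drive_tool --commands "10 .14 -.06 0 0;10 .13 -.08 0 0;10 .12 -.10 0 0;10 .12 -.14 0 0;10 .11 -.15 0 0;10 .10 -.15 0 0;10 .09 -.16 0 0;10 .08 -.16 0 0"

```text
time: 45.7
tool_pos: [0.6201, -0.0269, 0.1554]
tool_rot: [0.0, 0.687, 0.727, 0.006]
contact_force: [11.2, 13.5, -1.8]
gripper_width: 0.146
```

Emit:
drive_tool --commands "10 .07 -.17 0 0;10 .06 -.17 0 0;10 .05 -.18 0 0;10 .04 -.18 0 0;10 .03 -.18 0 0;10 .02 -.18 0 0;10 .01 -.15 0 0;10 0 0 0 0"

```text
time: 46.7
tool_pos: [0.582, -0.0217, 0.1552]
tool_rot: [-0.0, 0.687, 0.727, 0.004]
contact_force: [4.9, 11.6, 0.6]
gripper_width: 0.145
```

```bash
sed -i 's/q=np.array(\[ 0.59754546/q=np.array([ 0.6015/' geo.py
python3 - <<'E'
from geo import *
s=manip.state();p=inv(s["tool_pos"])[0];print(p,s["contact_force"],s["gripper_width"]*85)
r=p[:2]-[-.03,-.205];print(np.hypot(*r),np.arctan2(r[1],r[0]))
E
```

```text
[-0.02527517 -0.10321697  0.1551819 ] [ 4.89710475 11.56322714  0.60947143] 12.300894021087469
0.10189263102405215 1.524408984425383
```

Emit:
drive_tool --commands "10 0 -.08 0 0;10 0 -.07 0 0;10 0 0 0 0;25 0 0 0 0;45 0 0 0 0;45 0 0 0 0;45 0 0 -.5 0;45 0 0 -1 0"

```text
time: 47.7
tool_pos: [0.5749, -0.0255, 0.1984]
tool_rot: [-0.001, 0.688, 0.726, -0.001]
contact_force: [0.6, 0.2, -0.5]
gripper_width: 0.524
```

Emit:
drive_tool --commands "45 0 0 -1 0;45 0 0 -1 0;45 0 0 -.3 0;45 0 0 0 0;45 0 0 0 0;45 0 0 0 0;45 0 0 0 0;45 0 0 0 0"

```text
time: 48.7
tool_pos: [0.5756, -0.0254, 0.2672]
tool_rot: [-0.0, 0.688, 0.726, -0.0]
contact_force: [0.5, -0.5, -0.8]
gripper_width: 0.528
```

Run:
```python
from geo import *
b=frame("scene");a=frame("top")
crop(b,"s10.png",220,170,330,260,5);cv2.imwrite("pics/top10.png",a)
s=manip.state();print(inv(s["tool_pos"]),s["contact_force"])
g=T(q,[(-.133,-.166,.178)])[0];print(g,step(s["tool_pos"],g))
```

```text
[[-0.03172203 -0.10653724  0.26749335]] [-0.14198536 -1.03017793 -0.48740716]
[ 0.47785026 -0.09036731  0.178     ] [-1.99 -3.37  2.98]
```

View pics/s10.png

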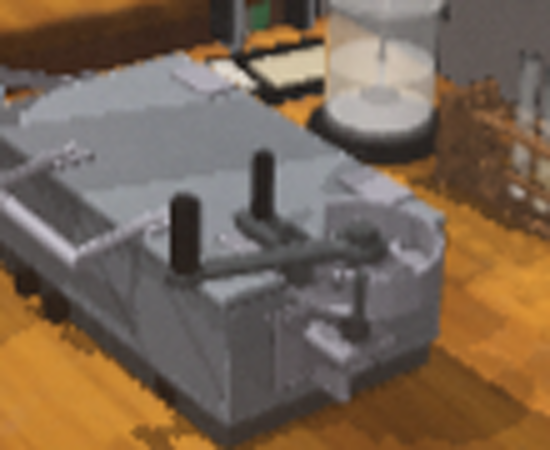

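Emit:
drive_tool --commands "45 -.5 -.85 0 0;45 -.5 -.85 0 0;45 -.5 -.85 0 0;45 -.5 -.82 0 0;45 0 0 .9 0;45 0 0 .9 0;45 0 0 .8 0;45 0 0 .38 0"

```text
time: 49.8
tool_pos: [0.4773, -0.0906, 0.1767]
tool_rot: [-0.001, 0.688, 0.726, -0.0]
contact_force: [-0.6, 0.3, 0.1]
gripper_width: 0.525
```

Emit:
drive_tool --commands "45 0 0 0 0;30 0 0 0 0;18 0 0 0 0;12 0 0 0 0;12 0 0 0 0;12 0 0 0 0;12 0 0 0 0;12 0 0 0 0"

```text
time: 50.8
tool_pos: [0.478, -0.0907, 0.1794]
tool_rot: [-0.0, 0.688, 0.726, -0.0]
contact_force: [-4.8, 1.7, 5.4]
gripper_width: 0.194
```

Run:
```python
from geo import *
s=manip.state();p=inv(s["tool_pos"])[0];print(p,s["contact_force"],s["gripper_width"]*85)
r=p[:2]-[-.03,-.2];print(np.hypot(*r),np.arctan2(r[1],-r[0]))
def rows(w):
    P=.11*np.c_[np.sin(w),-np.cos(w)]/.03
    print("; ".join("%.2f %.2f"%tuple(d) for d in np.diff(P,axis=0)))
rows(np.linspace(.33,.66,5));rows(np.linspace(.66,-.66,9))
```

```text
[-0.13289518 -0.16638587  0.17943403] [-4.78270517  1.67138499  5.36144635] 16.476379002620018
0.10824660981902341 0.31575358491897704
0.28 0.11; 0.27 0.13; 0.26 0.15; 0.25 0.18
-0.51 -0.33; -0.55 -0.24; -0.59 -0.15; -0.60 -0.05; -0.60 0.05; -0.59 0.15; -0.55 0.24; -0.51 0.33
```

Emit:
drive_tool --commands "12 .28 .11 0 0;12 .27 .13 0 0;12 .26 .15 0 0;12 .25 .18 0 0;12 0 0 0 0;12 0 0 0 0;12 0 0 0 0;12 0 0 0 0"

```text
time: 51.8
tool_pos: [0.4944, -0.0582, 0.1792]
tool_rot: [0.001, 0.688, 0.726, 0.001]
contact_force: [-1.3, 0.1, 4.6]
gripper_width: 0.196
```

Emit:
drive_tool --commands "12 -.51 -.33 0 0;12 -.55 -.24 0 0;12 -.59 -.15 0 0;12 -.60 -.05 0 0;12 -.60 .05 0 0;12 -.59 .15 0 0;12 -.55 .24 0 0;12 -.51 .33 0 0"

```text
time: 52.8
tool_pos: [0.4998, -0.1957, 0.1793]
tool_rot: [0.001, 0.688, 0.726, -0.003]
contact_force: [-6.9, -4.6, 7.2]
gripper_width: 0.196
```

```bash
cat > st.py <<'E'
from geo import *
s=manip.state();p=inv(s["tool_pos"])[0];print(p,s["contact_force"],s["gripper_width"]*85)
r=p[:2]-[-.03,-.2];print(np.hypot(*r),np.arctan2(r[1],-r[0]))
E
python3 st.py
```

```text
[-0.1168542  -0.27239872  0.17932383] [-6.87772884 -4.60649463  7.22335065] 16.68971770813507
0.1130717804244181 -0.6948756284952327
```

Emit:
drive_tool --commands "12 .51 -.33 0.03 0;12 .55 -.24 0 0;12 .59 -.15 0 0;12 .60 -.05 0 0;12 .60 .05 0 0;12 .59 .15 0 0;12 .55 .24 0 0;12 .51 .33 0 0"

```text
time: 53.8
tool_pos: [0.4944, -0.0581, 0.1784]
tool_rot: [0.002, 0.688, 0.726, 0.0]
contact_force: [1.8, -2.6, 3.5]
gripper_width: 0.192
```

Emit:
drive_tool --commands "12 -.51 -.33 0 0;12 -.55 -.24 0 0;12 -.59 -.15 0 0;12 -.60 -.05 0 0;12 -.60 .05 0 0;12 -.59 .15 0 0;12 -.55 .24 0 0;12 -.51 .33 0 0"

```text
time: 54.8
tool_pos: [0.4998, -0.1958, 0.1785]
tool_rot: [0.001, 0.688, 0.726, -0.002]
contact_force: [-5.1, -2.8, 7.6]
gripper_width: 0.199
```

Emit:
drive_tool --commands "12 .51 -.33 0.03 0;12 .55 -.24 0 0;12 .59 -.15 0 0;12 .60 -.05 0 0;12 .60 .05 0 0;12 .59 .15 0 0;12 .55 .24 0 0;12 .51 .33 0 0"

```text
time: 55.8
tool_pos: [0.4939, -0.0587, 0.1775]
tool_rot: [0.001, 0.688, 0.726, 0.0]
contact_force: [0.7, -4.2, 5.7]
gripper_width: 0.196
```

Emit:
drive_tool --commands "12 -.51 -.33 0 0;12 -.55 -.24 0 0;12 -.59 -.15 0 0;12 -.60 -.05 0 0;12 -.60 .05 0 0;12 -.59 .15 0 0;12 -.55 .24 0 0;12 -.51 .33 0 0"

```text
time: 56.8
tool_pos: [0.4998, -0.1958, 0.1776]
tool_rot: [0.001, 0.688, 0.726, -0.002]
contact_force: [-5.2, -3.4, 7.1]
gripper_width: 0.194
```

Emit:
drive_tool --commands "12 .51 -.33 0.03 0;12 .55 -.24 0 0;12 .59 -.15 0 0;12 .60 -.05 0 0;12 .60 .05 0 0;12 .59 .15 0 0;12 .55 .24 0 0;12 .51 .33 0 0"

```text
time: 57.8
tool_pos: [0.494, -0.0587, 0.1767]
tool_rot: [0.001, 0.688, 0.726, 0.0]
contact_force: [-0.2, -3.3, 4.9]
gripper_width: 0.194
```

```bash
python3 st.py
```

```text
[-0.11516449 -0.13524676  0.17673254] [-0.16825056 -3.26822371  4.93803231] 16.50050140051056
0.10698584942865502 0.6500804740683215
```

Emit:
drive_tool --commands "12 -.51 -.33 0 0;12 -.55 -.24 0 0;12 -.59 -.15 0 0;12 -.60 -.05 0 0;12 -.60 .05 0 0;12 -.59 .15 0 0;12 -.55 .24 0 0;12 -.51 .33 0 0"

```text
time: 58.8
tool_pos: [0.4998, -0.1959, 0.1767]
tool_rot: [0.001, 0.688, 0.726, -0.002]
contact_force: [-4.8, -4.3, 7.5]
gripper_width: 0.192
```

Emit:
drive_tool --commands "12 .51 -.33 0.03 0;12 .55 -.24 0 0;12 .59 -.15 0 0;12 .60 -.05 0 0;12 .60 .05 0 0;12 .59 .15 0 0;12 .55 .24 0 0;12 .51 .33 0 0"

```text
time: 59.8
tool_pos: [0.494, -0.0587, 0.1759]
tool_rot: [0.001, 0.688, 0.726, 0.0]
contact_force: [0.6, -2.6, 4.9]
gripper_width: 0.198
```

Emit:
drive_tool --commands "12 -.51 -.33 0 0;12 -.55 -.24 0 0;12 -.59 -.15 0 0;12 -.60 -.05 0 0;12 -.60 .05 0 0;12 -.59 .15 0 0;12 -.55 .24 0 0;12 -.51 .33 0 0"

```text
time: 60.8
tool_pos: [0.4999, -0.1959, 0.1759]
tool_rot: [0.001, 0.688, 0.726, -0.002]
contact_force: [-5.4, -2.7, 8.1]
gripper_width: 0.191
```

Emit:
drive_tool --commands "12 .51 -.33 0.03 0;12 .55 -.24 0 0;12 .59 -.15 0 0;12 .60 -.05 0 0;12 0 0 0 0;12 0 0 0 0;12 0 0 0 0;12 0 0 0 0"

```text
time: 61.8
tool_pos: [0.473, -0.1278, 0.1754]
tool_rot: [-0.0, 0.688, 0.726, -0.001]
contact_force: [-10.1, 0.0, 12.3]
gripper_width: 0.195
```

Emit:
drive_tool --commands "12 .3 .02 0 0;12 .3 .03 0 0;12 .3 .07 0 0;12 .29 .08 0 0;12 .27 .12 0 0;12 .28 .12 0 0;12 .25 .16 0 0;12 .26 .17 0 0"

```text
time: 62.8
tool_pos: [0.4937, -0.0592, 0.175]
tool_rot: [0.001, 0.688, 0.726, -0.0]
contact_force: [-4.9, -5.6, 7.2]
gripper_width: 0.194
```

Emit:
drive_tool --commands "12 -.51 -.33 0 0;12 -.55 -.24 0 0;12 -.59 -.15 0 0;12 -.60 -.05 0 0;12 -.60 .05 0 0;12 -.59 .15 0 0;12 -.55 .24 0 0;12 -.51 .33 0 0"

```text
time: 63.8
tool_pos: [0.4999, -0.1959, 0.1751]
tool_rot: [0.001, 0.688, 0.726, -0.002]
contact_force: [-5.8, -3.2, 7.9]
gripper_width: 0.196
```

Emit:
drive_tool --commands "12 .25 -.16 0.03 0;12 .26 -.17 0 0;12 .28 -.12 0 0;12 .27 -.12 0 0;12 .29 -.08 0 0;12 .3 -.07 0 0;12 .3 -.03 0 0;12 .3 -.02 0 0"

```text
time: 64.8
tool_pos: [0.4748, -0.1424, 0.1758]
tool_rot: [0.015, 0.689, 0.725, -0.012]
contact_force: [-2.6, -56.7, -3.1]
gripper_width: 0.194
```

```bash
python3 st.py
```

```text
[-0.13886611 -0.21775661  0.17579432] [ -2.62391177 -56.74609899  -3.07743707] 16.523087046829946
0.11030470567700942 -0.16168135045588625
```

Emit:
drive_tool --commands "12 -.3 0 0 0;12 -.27 0 0 0;12 0 0 0 0;25 0 0 0 0;45 0 0 0 0;45 0 0 -.5 0;45 0 0 -1 0;45 0 0 -1 0"

```text
time: 65.8
tool_pos: [0.4748, -0.1434, 0.2492]
tool_rot: [-0.0, 0.687, 0.726, 0.0]
contact_force: [0.3, -0.0, 0.4]
gripper_width: 0.525
```

Emit:
drive_tool --commands "45 0 -.3 -1 0;45 -.7 -.3 -.5 0;45 -1 -.3 0 0;45 -1 -.3 0 0;45 -1 -.3 0 0;45 -1 0 0 0;45 -1 0 0 0;45 0 0 0 0"

```text
time: 66.8
tool_pos: [0.4391, -0.318, 0.2933]
tool_rot: [-0.0, 0.688, 0.726, 0.0]
contact_force: [0.0, -0.0, 0.0]
gripper_width: 0.526
```

Run:
```python
from geo import *
a=frame("top");b=frame("scene")
s=manip.state();print(s["tool_pos"],s["contact_force"])
def up(im,x0,y0,x1,y1,sz): return cv2.resize(im[y0:y1,x0:x1],sz,interpolation=cv2.INTER_CUBIC)
cv2.imwrite("pics/c11.png",np.hstack([up(a,180,170,400,310,(440,280)),up(b,200,150,340,260,(356,280))]))
```

```text
[ 0.43930885 -0.31655285  0.29319577] [-0.0284757   0.21306642 -0.6754082 ]
```

View pics/c11.png

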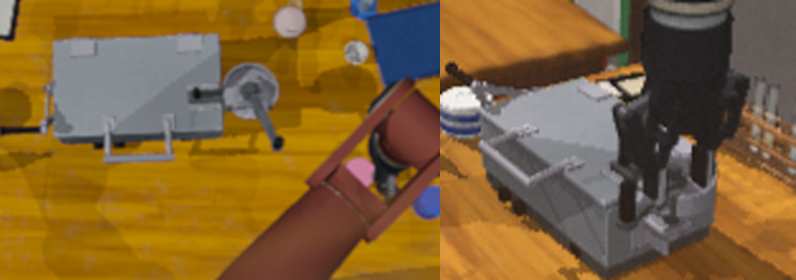

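```bash
python3 -c "
from plant import manip
print(manip.job_done())"
```

```text
the job is handed in; nothing more can be done
None
```

I finished the whole sequence and handed the job in at about 67 s. The job gave no verdict, so these are my own checks:

- **Jars:** I found only two ivory jars. I put one in the right nest and one in the left, and both stood upright in the pictures taken before and after unlocking the stay. I could not see them once the lid was shut. While lowering the first jar there was a side force of about 13 N, probably a finger knuckle on the front rim. I moved it back a few millimetres before letting go.
- **Stay and lid:** The knee swung past centre and the lid began to sink. I then brought it down by its bar to a computed 1.317 rad. The picture shows it shut.
- **Strap:** I swung it to about 1.5–1.6 rad, and the last picture shows it lying across the lid's edge. My first position for the shaker was about 4–5 mm off (front to back), which showed as forces of up to 20 N while swinging, so I corrected it.
- **Ratchet:** It took one part swing and five full ones. The sixth swing stopped dead against about 57 N, where earlier swings needed only a few newtons, so I take the nut as tight. There was no direct reading of the nut.
- **One disagreement:** After release, the handle sat further back in the picture (about -0.4 rad) than the tool position suggested (-0.16 rad). It probably slipped or sprang back as the fingers opened. I did not push it again to confirm.
- **Surroundings:** The gripper is clear with no contact force. Nearby objects that were visible in the last pictures looked undisturbed; I did not check every bystander.

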